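# Tip the sorting tray towards the funnel jar

### The job

Tip the hinged sorting tray towards the jar with the copper funnel: push that end of the tray down to its stop, so that the black bezel and the steel case back lying in it both slide to the wall at that end, and leave the tray tipped that way. Let the parts slide by themselves, without touching them, and do not push either of the jars away.

Things in the scene. Friction and masses are not known exactly. Their poses are not given: they have to be found in the camera images.
- tray_mid (a point): Middle of the floor of an open polished steel tray, 260 mm long (its y), 124 mm wide (its x), end walls 22 mm high, a low divider along y making two lanes. On the floor's top face, 95 mm above the cart; the hinge axis passes through it along its x. Axes tilt with the tray: z square to the floor, y roughly to the robot's left. Inner end faces at y = +126 and -126 mm. Its stand is fixed.
- tab_left (a point): Centre of the top face of the flat steel push tab at the tray's +y (left) end, 60 mm wide (x), sticking out 32 mm from the end wall and level with its top: at x 0, y +146, z +22 mm from tray_mid. Axes as tray_mid.
- tab_right (a point): The same for the tab at the tray's -y (right) end: at x 0, y -146, z +22 mm from tray_mid. Axes as tray_mid.
- tray (a joint): Tilt of the tray, rad: 0 level (start), positive with its +y (left) end down, negative with its -y end down, stops at +0.5 and -0.5. The hinge has friction (0.3 N m, some 2 N at a tab) and no spring: the tray stays where it is left. The parts in it begin to slide at about 0.2 rad and slide freely to the lower end wall by 0.35 rad.
- bezel: Black resin watch bezel, a loose ring 42 mm across, 32 mm hole, 8 mm high, 12 to 17 g, lying in the tray's -x lane (nearer the robot), near the middle. Origin at the centre of its underside, z up through the ring.
- caseback: Steel watch case back, a loose flat disc 36 mm across and 5 mm thick, about 20 g, lying in the tray's +x lane (farther from the robot), near the middle. Origin at the centre of its underside, z up.
- funnel_jar: Loose glass jar 76 mm across with a dented copper funnel (94 mm across) in its mouth, about 125 mm high overall, standing off one end of the tray, left or right, outside the tray's reach. Origin at the centre of its underside, z up. It shows which end to push down: the end on its side.
- plain_jar: A like glass jar without a funnel, 76 mm across and 85 mm high, with cork in the bottom, standing off the other end of the tray. Origin at the centre of its underside, z up.

How it is judged:
At the end, for the whole second after the job is handed in: The tray rests tipped at least 0.4 rad (stop at 0.5) with the end on the funnel jar's side down; the bezel and the case back lie at rest on the tray floor at that end, each with its centre at least 90 mm from the tray's middle along its length (touching the wall they are at 105 and 108 mm) (((y of funnel_jar in the frame of tray_mid above 0 m and value of joint tray above 0.4 rad and y of each of bezel, caseback in the frame of tray_mid above 0.09 m) or (y of funnel_jar in the frame of tray_mid below 0 m and value of joint tray below -0.4 rad and y of each of bezel, caseback in the frame of tray_mid below -0.09 m)) and z of bezel in the frame of tray_mid between -0.01 and 0.012 m and linear speed of each of bezel, caseback below 0.02 m/s and z of caseback in the frame of tray_mid between -0.01 and 0.012 m and velocity of joint tray between -0.05 and 0.05 rad/s).
It fails at once if the robot touches the bezel or the case back (contact force between any of the fingers, the arm and bezel above 0.3 N or contact force between any of the fingers, the arm and caseback above 0.3 N).
It fails at once if a jar is pushed or knocked more than 30 mm from its place (distance of any of funnel_jar, plain_jar from where it was at the start of the episode above 0.03 m).
It also fails if it takes over 32 s, if anything falls off the work surface, if the arm or the gripper's body presses on something with over 40 N, if the wrist force passes 120 N, or if a joint passes its speed limit or range.

### The arm

A 6-joint arm with a two-finger parallel gripper is mounted at the origin on the work surface. World frame = base frame: x ahead of the robot, y to its left, z up, the work surface at z = 0. Lengths are in m, angles in rad, forces in N, time in s.
With the tool pointing down it reaches from about 0.375 to 0.925 m from the base axis. Payload 5.7 kg.
Tool frame: the origin (TCP) lies at the very end of the fingers, on their centre line; the grasp point (between the pads) lies 19 mm behind it; z points along the fingers, y is the line along which they close (so a half turn about z gives the same grasp; the last joint's range is limited). The gripper opens to 88 mm and grips with 3 to 60 N. Pads are 20 mm wide; open, the fingers measure 115 mm over their backs; the gripper's body (75 mm by 178 mm) begins 61 mm behind the grasp point.
Start: joints at [-1.244, 0.359, 1.51, -0, 1.272, -0.115], TCP at [0.257, -0.542, 0.223] pointing down, gripper open.
Joint ranges: [-2.97, 2.97], [-1.01, 2.36], [0.21, 2.38], [-0.96, 4.11], [0.2, 2.71], [-2.98, 2.98]. Speed limits (rad/s): [2.39, 2.39, 3.14, 3.14, 3.14, 3.14].

### API

Orientations are given as a rotation vector (axis times angle).
In Python, from cell import arm gives the robot as it stands. Calls block until the motion is done:
- arm.move_to(position, orientation): joint-space move of the TCP to a pose.
- arm.servo_line(position, v=0.15, ori=None): straight line of the TCP; ori=None keeps the orientation; v is the mean speed in m/s.
- arm.movej(angles): joint-space move.
- arm.gripper_to(opening): opening from 0.0 (shut) to 1.0 (fully open); the grip force is fixed at half the most; returns when the fingers have stopped.
- arm.sleep(seconds).
- arm.inverse_kinematics(position, orientation): joint angles nearest the present ones, or None.
- arm.observe(): the state.
- arm.get_image(name): name is "scene" or "top" or "wrist"; returns a dict with "img" (384x512x3 uint8, red, green, blue), "fovy" (degrees; the focal length in pixels is half the picture's height over the tangent of half this angle, whatever the lens; pixels are square), "cx", "cy" (the principal point, pixels), "dist_coeffs" ([k1, k2, p1, p2, k3] as OpenCV has them; the pictures are not rectified), "world_from_camera" (4x4, takes a point from camera to world coordinates); the wrist camera has in their place "T_tool_cam" (4x4, takes a point from camera to tool coordinates, whose origin is the TCP and whose axes are the flange's). Camera axes: x right, y up, looking along -z (the intrinsics and any distortion apply to the point x, -y, -z); pixel columns grow to the right and rows downward; lengths in m; the calibration is good to about 2 mm. A picture is of the moment at which its call begins: read the wrist's pose just before it. There is no depth.
A pose or a line that the arm cannot do raises arm.IKError and nothing moves.
- arm.job_done(): hands the job in; it is judged then, once.
The state is a dict: "clock": time; "qpos": joint angles; "dq": joint speeds; "joint_efforts": joint torques, N m; "ee_pos": TCP position; "ee_rot": TCP orientation; "force": force on the tool from outside, world axes, zero at the start; "ft_torque": the same for the moment, N m; "opening": opening from 0.0 (shut) to 1.0 (fully open); "grasp_force": force on a finger pad.
Only numpy, scipy, OpenCV 4.12 (cv2) and the standard library are available. Lean on these libraries where they do the work, as an engineer would, in place of code of your own. Each camera call takes 0.05 s, during which the arm holds its last target. There are 200 camera calls.

## Working session

There is one attempt and no reset: what is moved stays moved. The work goes in short steps, each a Python script; the robot and the scene stay as the last script left them, time stands still between calls to the robot, and variables do not carry over. Pictures are saved under pics/ and viewed, at most 10 in all, crops included, and the job is handed in when it is done.

```bash
mkdir -p pics; python3 - <<'E'
from cell import arm
import cv2,numpy as np
for n in("top","scene"):
    d=arm.get_image(n); cv2.imwrite(f"pics/{n}.png",cv2.resize(d["img"][:,:,::-1],(800,600),interpolation=cv2.INTER_CUBIC))
    print(n,d["fovy"],d["cx"],d["cy"],d["dist_coeffs"],np.round(d["world_from_camera"],3).tolist())
print(arm.observe())
E
```

```text
top 56.79591440497308 257.0662322828742 191.537341078191 [-0.0228506  0.         0.         0.         0.       ] [[0.01, 0.996, -0.084, 0.477], [-1.0, 0.01, -0.009, -0.007], [-0.008, 0.084, 0.996, 0.997], [0.0, 0.0, 0.0, 1.0]]
scene 49.79387834518443 250.88394008062846 188.11560063943162 [-0.13134168  0.          0.          0.          0.        ] [[-0.863, -0.291, 0.412, 1.018], [0.504, -0.471, 0.724, 0.856], [-0.017, 0.833, 0.553, 0.729], [0.0, 0.0, 0.0, 1.0]]
{'clock': 0.1, 'qpos': array([-1.24411495e+00,  3.59399699e-01,  1.51131602e+00, -1.08855843e-05,
        1.27249048e+00, -1.15108642e-01]), 'dq': array([ 4.71923787e-06, -7.23986784e-04, -2.29327814e-03, -1.13663815e-03,
        1.20197995e-03,  1.12283200e-04]), 'joint_efforts': array([ 1.34934573e-03, -5.16354668e+01, -2.71408457e+01,  6.78376900e-02,
        2.76904658e-02, -3.08580331e-05]), 'ee_pos': array([ 0.25632089, -0.54181292,  0.22191657]), 'ee_rot': array([-3.06369183e+00, -6.87985887e-01,  2.83725442e-04]), 'force': array([ 0.2547136 ,  0.19579715, -0.54174893]), 'ft_torque': array([0.01468796, 0.04656059, 0.00815177]), 'grasp_force': 0.0, 'opening': 0.9994209168805261}
```

View pics/top.png

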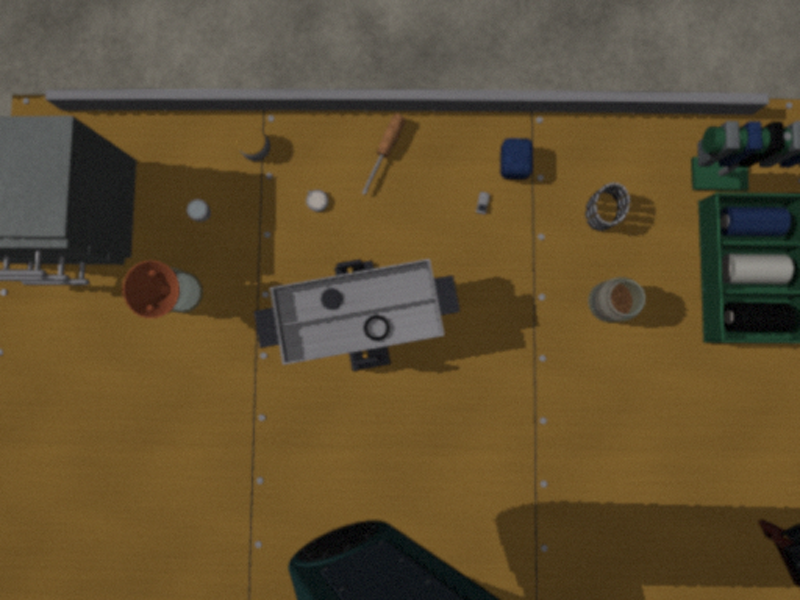

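View pics/scene.png

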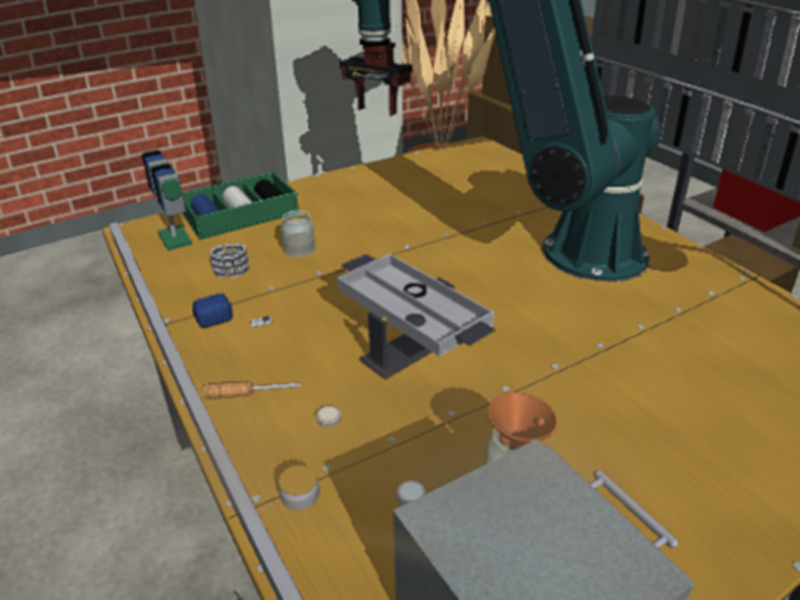

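The funnel jar is at the left of the top picture, around (150,288), so it stands on the tray's +y side and tab_left is the one to push. In the 800 px view the rim corners are (272,288), (283,362), (430,261) and (443,334). tab_left is near (267,327) and tab_right near (448,296).

```bash
cat > h.py <<'E'
from cell import arm
import cv2,numpy as np
def pix(d,uv,z):
    f=192/np.tan(np.radians(d["fovy"]/2)); K=np.array([[f,0,d["cx"]],[0,f,d["cy"]],[0,0,1.]])
    p=cv2.undistortPoints(np.array(uv,float).reshape(-1,1,2),K,np.array(d["dist_coeffs"]))[:,0]
    T=np.array(d["world_from_camera"]); r=np.c_[p[:,0],-p[:,1],-np.ones(len(p))]@T[:3,:3].T
    return T[:3,3]+r*((z-T[2,3])/r[:,2])[:,None]
E
python3 - <<'E'
from h import *
d=arm.get_image("top"); s=.64
c=pix(d,np.array([[272,288],[283,362],[430,261],[443,334]])*s,.117)
print(c.round(4),c.mean(0)); v=(c[0]+c[1]-c[2]-c[3])/2; w=(c[0]+c[2]-c[1]-c[3])/2
print("len",np.linalg.norm(v),np.linalg.norm(w),"yaw",np.arctan2(-v[0],v[1]))
print("tabs",pix(d,np.array([[267,327],[448,296]])*s,.117))
print("funnel",pix(d,np.array([[151,289]])*s,.125))
cv2.imwrite("pics/crop.png",cv2.resize(d["img"][150:250,150:310,::-1],(800,500),interpolation=cv2.INTER_CUBIC))
E
```

```text
[[ 0.5674  0.2077  0.117 ]
 [ 0.45    0.1868  0.117 ]
 [ 0.6132 -0.0445  0.117 ]
 [ 0.4968 -0.0658  0.117 ]] [0.53187528 0.071056   0.117     ]
len 0.25657357800237474 0.11878462531756355 yaw 0.1814011118681729
tabs [[ 0.50505202  0.21382853  0.117     ]
 [ 0.55726355 -0.07345963  0.117     ]]
funnel [[0.56325365 0.39943337 0.125     ]]
```

View pics/crop.png

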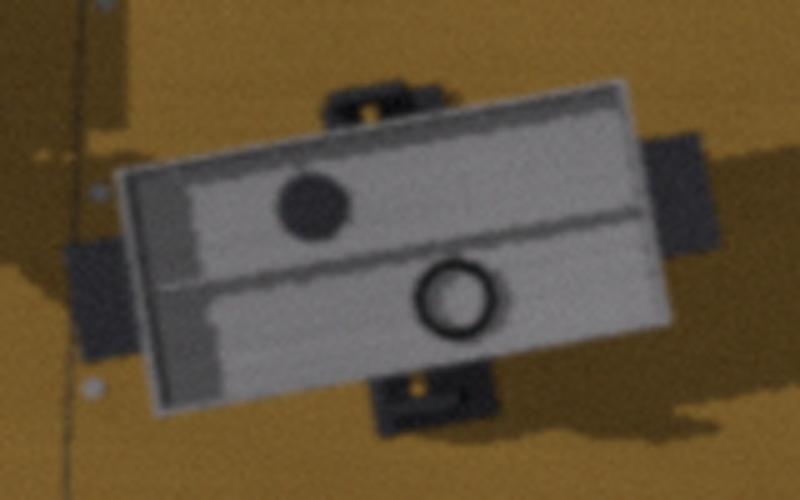

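tab_left sits at about (0.505, 0.214), which fits the tray middle (0.532, 0.071) and yaw 0.181. The funnel jar is about 0.19 m beyond it, so there is room. I'll approach with the gripper shut and its body across the tray.

```bash
cat >> h.py <<'E'
mid=np.array([.532,.071,.095]); yaw=.181; yd=np.array([-np.sin(yaw),np.cos(yaw),0])
def P(r,z): p=mid+r*yd; p[2]=z; return p
E
python3 - <<'E'
from h import *
arm.gripper_to(0.0)
best=None
for a in (.876,.876-np.pi/2):
    o=np.pi*np.array([np.cos(a),np.sin(a),0]); q=arm.inverse_kinematics(P(.152,.2),o)
    if q is not None and (best is None or abs(q[5])<abs(best[1][5])): best=(o,q)
o,q=best; print(o,q)
arm.move_to(P(.152,.2),o)
arm.servo_line(P(.152,.135),v=.12)
f0=arm.observe()["force"]; z=.135
while z>.095:
    z-=.003; arm.servo_line(P(.152,z),v=.03); s=arm.observe()
    if (s["force"]-f0)[2]>1.2: break
print(s["clock"],s["ee_pos"],s["force"]-f0)
d=arm.get_image("top"); cv2.imwrite("pics/c2.png",cv2.resize(d["img"][130:280,110:310,::-1],(800,600)))
E
```

```text
[2.01133871 2.41332157 0.        ] [ 2.86535574e-01  3.10646541e-01  1.64564239e+00 -4.44089210e-16
  1.18530372e+00  1.05331901e-01]
8.5083 [0.50460149 0.22046016 0.09279984] [-0.35685576 -0.87631682  0.80460597]
```

View pics/c2.png

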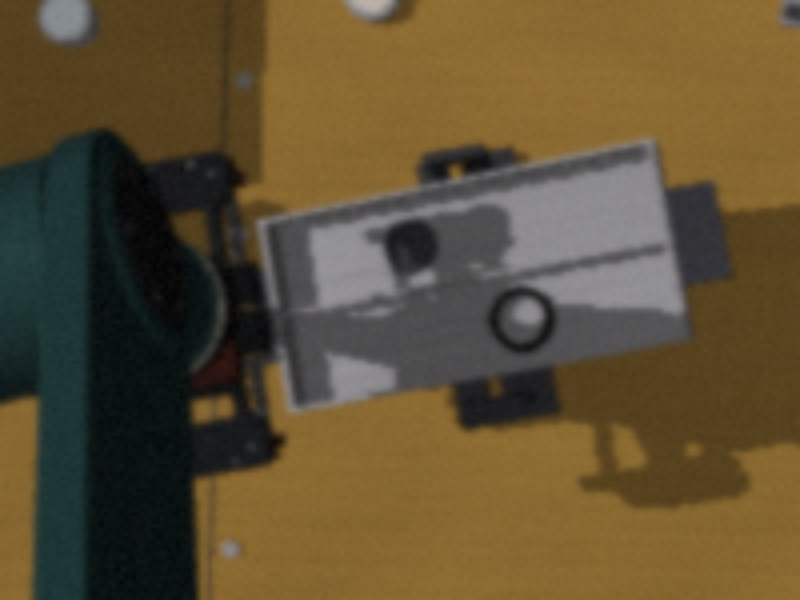

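The finger end is over the tab, near (255,300), and clear of both parts. The rim looks slightly shorter than before, so the tray has probably begun to tip. I'll keep going down along the arc and log the force.

```bash
python3 - <<'E'
from h import *
f0=np.array([0,0,0])
for z,r in ((.085,.152),(.075,.151),(.065,.150),(.055,.149),(.05,.148),(.047,.148),(.044,.148),(.041,.148),(.038,.148),(.035,.148)):
    arm.servo_line(P(r,z),v=.04); s=arm.observe(); print(s["clock"],s["ee_pos"].round(4),s["force"].round(2))
    if s["force"][2]>12: break
d=arm.get_image("top"); cv2.imwrite("pics/c3.png",cv2.resize(d["img"][130:280,110:310,::-1],(800,600)))
d=arm.get_image("scene"); cv2.imwrite("pics/s3.png",cv2.resize(d["img"][140:260,180:340,::-1],(800,600)))
E
```

```text
8.9083 [0.5044 0.2205 0.0846] [-0.44 -0.45  0.09]
9.3083 [0.5047 0.2194 0.0746] [ 0.4  -0.09  0.82]
9.7083 [0.5047 0.2185 0.0646] [-0.11 -0.02 -0.14]
10.1083 [0.5049 0.2175 0.0546] [-0.67 -0.49 -0.27]
10.3833 [0.5053 0.2165 0.0498] [0.02 0.11 1.  ]
10.6333 [0.5054 0.2166 0.0469] [ 0.97 -0.4   1.56]
10.8833 [0.5057 0.2166 0.0454] [-3.25 -0.91 16.76]
```

View pics/c3.png

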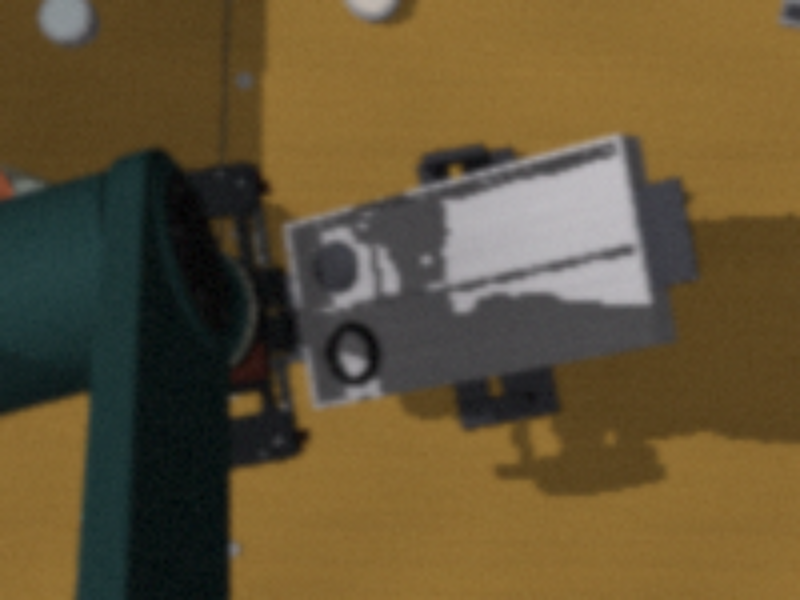

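View pics/s3.png

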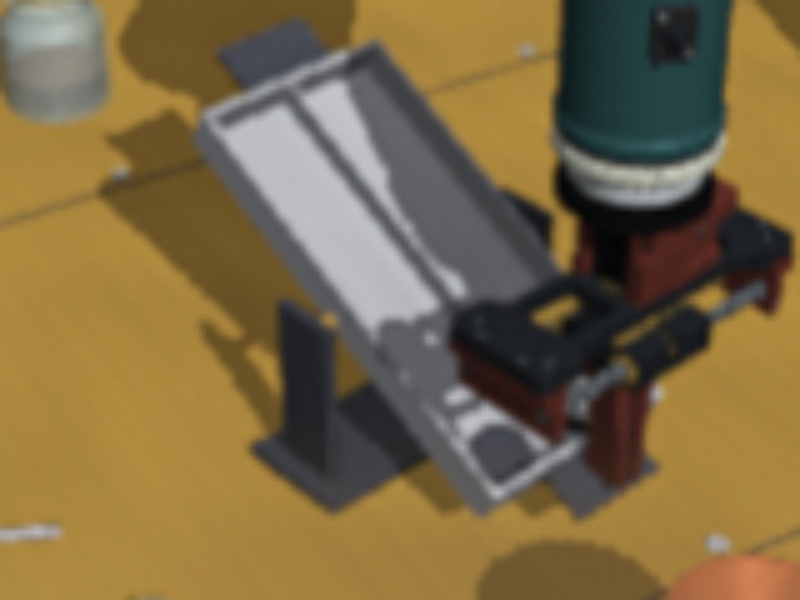

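The tray is at its stop: the force rose to 17 N at z 0.045, which is 0.5 rad. Both parts have slid to the low end, the case back at (335,265) and the bezel at (350,352) in the crop. I'll retreat and check.

```bash
python3 - <<'E'
from h import *
arm.sleep(.3)
arm.servo_line(P(.155,.075),v=.05); arm.servo_line(P(.155,.2),v=.15)
p=P(.155,.25)+np.array([-.05,0,0]); 
try: arm.servo_line(p+np.array([-.07,0,0]),v=.15)
except arm.IKError: print("ik")
d=arm.get_image("top"); cv2.imwrite("pics/c4.png",cv2.resize(d["img"][130:280,110:310,::-1],(800,600)))
print(arm.observe()["clock"])
E
```

```text
14.1167
```

View pics/c4.png

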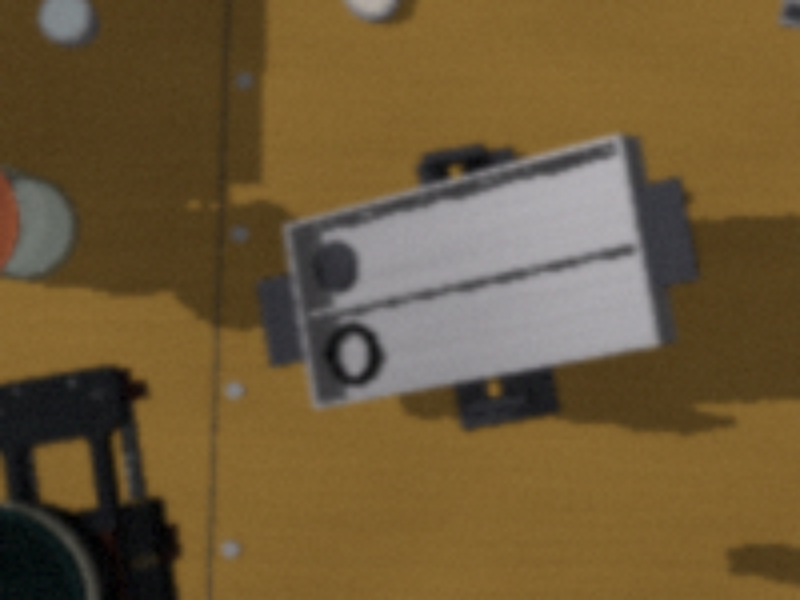

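The tray stays tipped and the gripper is clear. The bezel at (355,353) and the case back at (335,266) both lie against the low end wall.

```bash
python3 -c "
from cell import arm
print(arm.job_done())"
```

```text
the job is handed in; nothing more can be done
None
```

I tipped the tray left, towards the funnel jar, down to its stop, and handed the job in at about 14 s; the last picture showed the bezel and case back against the low end wall, and the arm went near neither jar (no verdict was returned).

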